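Show the drilled block to the inspection camera

ROBOT

A 6-joint arm with a two-finger parallel gripper is mounted at the origin on a cart in front of the work surface, level with it; the furniture and walls round the work are solid. World frame = base frame: x ahead of the robot, y to its left, z up, the work surface at z = 0. Lengths are in m, angles in rad, forces in N, time in s.
With the tool pointing down it reaches from about 0.325 to 0.75 m from the base axis. Payload 7.6 kg.
Tool frame: the origin (TCP) lies at the very end of the fingers, on their centre line; the grasp point (between the pads) lies 19 mm behind it; z points along the fingers, y is the line along which they close (so a half turn about z gives the same grasp; the last joint's range is limited). The gripper opens to 85 mm and grips with 20 to 120 N. Pads are 22 mm wide; open, the fingers measure 114 mm over their backs; the gripper's body (76 mm by 85 mm) begins 54 mm behind the grasp point. The pads swing forward as they close: fully open they stand 13 mm farther back than shut.
Start: joints at [-1.391, 0.052, 1.401, -0, 1.689, -0.07], TCP at [0.13, -0.509, 0.231] pointing down, gripper open.
Joint ranges: [-2.9, 2.9], [-0.91, 2.17], [0.12, 2.37], [-1.06, 4.2], [0.26, 2.73], [-2.93, 2.93]. Speed limits (rad/s): [2.57, 2.57, 3.01, 3.14, 3.14, 3.14].

INTERFACE

Orientations are given as [roll, pitch, yaw] about the fixed x, y, z axes, in that order (R = Rz(yaw) Ry(pitch) Rx(roll)).
In Python, from rig import r gives the robot as it stands.
- The arm moves only by the shell command python3 -m creep 'ROWS' [OPENING]. ROWS is rows parted by semicolons, their numbers by spaces, 1 to 12 of them, each of 6 numbers: dx, dy, dz in m, then a rotation vector rx, ry, rz in rad; each row shifts and turns the commanded pose from where the row before left it, along the tool's axes as they then stand; what a row does not reach is not made up. A row lasts 1/12 s, in which the tool goes at most 0.0417 m and 0.125 rad, less where a joint would pass 70% of its speed; a pose out of reach is approached as far as the arm can. OPENING is the opening from 0.0 (shut) to 1.0 (fully open), set as the command begins (- or left out keeps the last). The fingers move at their own pace and stop on an object; the grip force is fixed at half the most. Time passes only in rows, so rows that do not move let the fingers close. It prints the time, the measured TCP pose, the force, the opening and the grip force at its end.
- r.observe(): the state, without advancing time (a new reading comes with each control period).
- r.capture(name): name is "scene" or "top"; returns a dict with "frame" (420x560x3 uint8, red, green, blue), "fx", "fy", "cx", "cy" (pixels), "extrinsics" (4x4, takes a point from camera to world coordinates). Camera axes: x right, y down, z forward; pixel columns grow to the right and rows downward; lengths in m; the calibration is good to about 2 mm. A picture is of the moment at which its call begins. There is no depth.
- r.job_done(): hands the job in; it is judged then, once.
The state is a dict: "time": time; "joint_positions": joint angles; "dq": joint speeds; "effort": joint torques, N m; "tcp_pos": TCP position; "tool_rot": TCP orientation; "contact_force": force on the tool from outside, world axes, zero at the start; "wrist_torque": the same for the moment, N m; "width": opening from 0.0 (shut) to 1.0 (fully open); "finger_force": force on a finger pad.
Only numpy, scipy, OpenCV 4.12 (cv2) and the standard library are available. Lean on these libraries where they do the work, as an engineer would, in place of code of your own. Each camera call takes 0.05 s, during which the arm holds its last target. There are 200 camera calls.

TASK

Throw the toggle clamp fully open by swinging its red handle all the way back, lift the drilled steel block out of the fixture, and hold it up to the inspection camera so that the burrs on its underside can be seen: underside square to the lens, in focus at the 120 mm working distance, in the middle of the picture, with the block's long side along the long side of the light frame. Finish while holding the block still in the gripper there, leave the clamp open, and do not knock the camera or disturb the other things on the bench.

Things in the scene. Friction and masses are not known exactly. Their poses are not given: they have to be found in the camera images.
- fixture: Drilling fixture, fixed: green plate 100 x 245 x 15 mm, nest at one end, zinc-plated toggle clamp at the other. Origin on the bench under the middle of the nest; the plate reaches from y = -175 to +70 mm. y along the nest, clamp on the -y side, z up.
- nest (a point): Middle of the nest, where the block's underside lies, 25 mm above the bench; axes as the fixture's. Two rest bars (10 mm high, at y = -29 and +29) carry the block; between them is air down to the plate, 10 mm below. Eight 8 mm dowels surround the block with 1.5 mm play and rise 9 mm above this point (5 mm at the clamp's end); those along its long sides stand at x = +-21.5, y = +-29 mm.
- clamp_foot (a point): Underside of the rubber foot at the tip of the clamp's arm (18 mm wide). Closed it presses on the block's top 30 mm from its middle, on the -y side; the spindle ends 35 mm above it. Fully open the arm stands upright and the foot is about 75 mm from the middle of the nest, about 115 mm above the bench.
- clamp_handle (a joint): Angle of the clamp's red handle (rad): 0 closed, handle upright; grows as its top swings towards the fixture's -y, away from the block, to the stop at 1.5 (fully open, from 1.2 on). Hinge axis along the fixture's x at y = -133, z = 43 mm. Friction about 2 N at the grip; it stays where left. Closed, it locks over centre: pulling at the block does not lift the arm.
- handle_grip (a point): Point on the axis of the red handle's round grip, 95 mm from the hinge axis, 22 mm below the handle's top. The grip is 16 to 18 mm in diameter, from 46 to 117 mm from the hinge axis. The point turns with the handle: z along the handle to its top, x along the hinge.
- block: The work: light grey steel block, 32 (x) x 84 (y) x 25 (z) mm, 0.37 to 0.6 kg, with holes drilled through it along z. Origin in the middle of its underside, z up to its top. It lies in the fixture's nest, axes along the fixture's.
- camera_stand: Base and yoke of the inspection camera, fixed to the bench: black base plate 110 x 90 x 12 mm, two aluminium cheeks, black tilt knob on the +y side (ends 50 mm from the middle). Origin on the bench under its middle; the camera leans to its -x side. The tilt axis is along y, 100 mm above the bench.
- camera_head (a joint): Tilt of the camera (rad): 0 = lens looks straight up; the lens axis leans from the vertical towards the stand's -x side by this angle. Stiff; leave it as it is.
- lens (a point): Middle of the lens glass, level with the front of the black rectangular light frame (70 x 104 mm, white strips) round it, 42 mm from the tilt axis. z: viewing direction, out of the lens; y (level): along the long side of the light frame and of the picture; x: along the short side.
- focus (a point): The point in focus, in the air 120 mm in front of the lens on its axis (162 mm from the tilt axis); axes as lens. The middle of the block's underside belongs here, underside towards the lens: block z along this z, block y along this y (either way round).
- brush: Bench brush with wooden handle, 40 x 270 x 44 mm, lies on the bench beyond the fixture. Leave it.
- caliper: Steel vernier calliper, 68 x 230 x 12 mm, lies between the fixture and the robot. Leave it.
- oil_can: Red oil can with a thin bent spout, 64 x 68 x 196 mm, stands beyond the fixture. Leave it.
Not all that is in view belongs to the job. Leave any brown look-alike of the block alone. What is shaped like the camera_stand but blue is not meant.

How it is judged:
By the outcome, as a careful person would: the job done as asked, in the order asked, and still so for the second after the job is handed in, while the arm keeps its last pose, push and grip.
It also fails if it takes over 51 s, if anything falls off the work surface, if the arm or the gripper's body presses on something with over 40 N, if the wrist force passes 120 N, or if a joint passes its speed limit or range.

## Working session

There is one attempt and no reset: what is moved stays moved. The work goes in short steps, Python scripts to look and compute and a shell command to move; the robot and the scene stay as the last step left them, time stands still between calls to the robot, and variables do not carry over. Pictures are saved under pics/ and viewed, at most 10 in all, crops included, and the job is handed in when it is done.

```bash
ls; mkdir -p pics
python3 - <<'E'
from rig import r
import cv2,json,pickle
d={}
for n in("scene","top"):
    c=r.capture(n);d[n]=c
    cv2.imwrite(f"pics/{n}0.png",cv2.resize(c["frame"][:,:,::-1],(800,600),interpolation=cv2.INTER_CUBIC))
    print(n,c["fx"],c["fy"],c["cx"],c["cy"],c["extrinsics"])
pickle.dump(d,open("v0.pkl","wb"))
print(r.observe())
E
```

```text
pics
scene 463.03410071500633 463.03410071500633 280.7856086018571 205.99998328983776 [[-0.77680464 -0.25807025  0.57443389 -0.16595762]
 [-0.62954472  0.34104813 -0.69811147  0.75318862]
 [-0.0157478  -0.90392805 -0.42739453  0.7324786 ]
 [ 0.          0.          0.          1.        ]]
top 509.1866121900187 509.1866121900187 280.46669291638375 214.9097575899712 [[-0.10411894 -0.97425834  0.19994982  0.35108117]
 [-0.99454879  0.10313411 -0.01536438 -0.13041111]
 [-0.00565277 -0.20045958 -0.97968567  1.35004095]
 [ 0.          0.          0.          1.        ]]
{'time': 0.1, 'joint_positions': array([-1.39131460e+00,  5.27782360e-02,  1.40160634e+00, -1.62086634e-05,
        1.68858104e+00, -7.03183348e-02]), 'dq': array([ 1.63048725e-05, -4.04811143e-03, -2.70449127e-03,  3.41019390e-04,
       -2.40292936e-04,  4.69056735e-04]), 'effort': array([ 1.14184593e-03, -3.82581961e+01, -3.60984778e+01, -7.93079607e-05,
        4.78905058e-03,  4.46732383e-05]), 'tcp_pos': array([ 0.12974775, -0.50844846,  0.23056281]), 'tool_rot': array([-3.14022195e+00, -8.04058141e-05,  2.49798116e-01]), 'contact_force': array([ 0.08536422, -0.77445914, -0.95688923]), 'wrist_torque': array([-0.01195538,  0.01098156, -0.01979049]), 'finger_force': 0.0, 'width': 0.9978267558310507}
```

View pics/scene0.png

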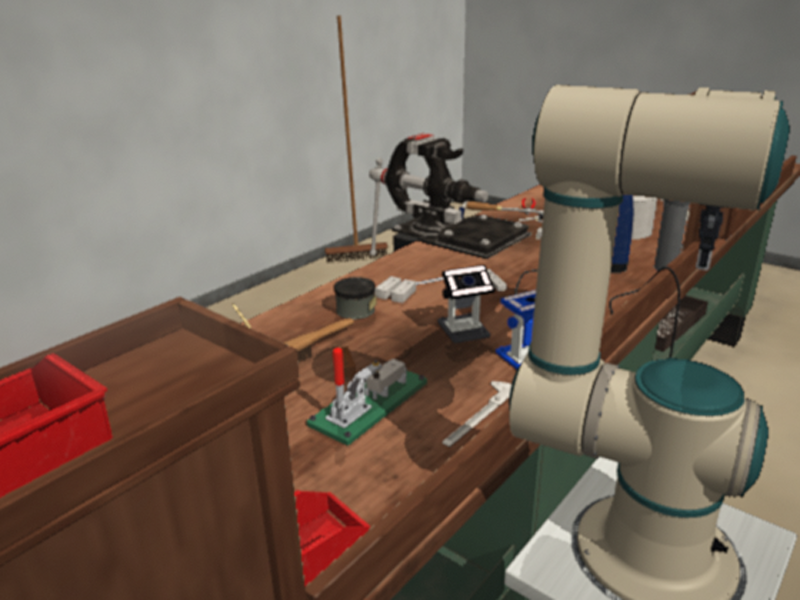

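View pics/top0.png

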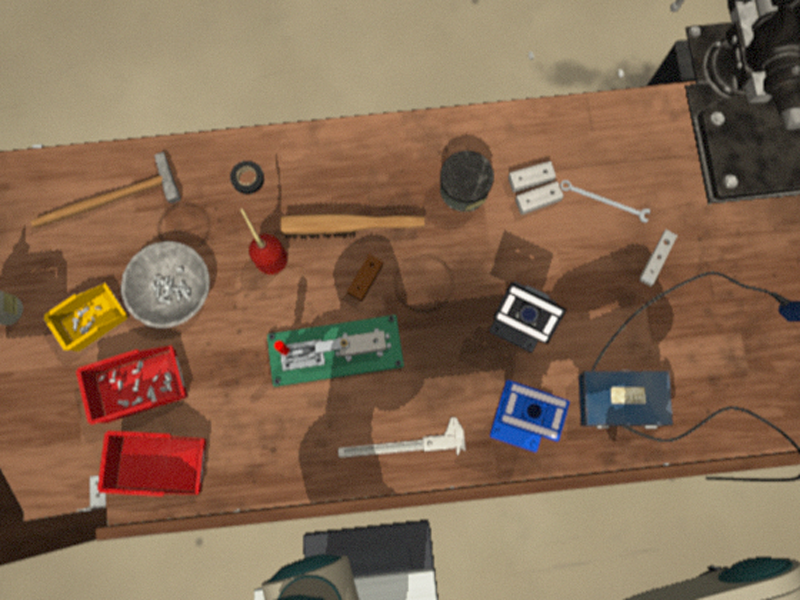

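The clamp fixture is at about (335,350) in the top view, with the red handle at (281,347) and the grey block at (365,343). For the camera stand there are two candidates: black/aluminium at (528,315) and blue at (530,415). The black one fits and the blue one is excluded. The brown look-alike at (365,278) and the grey bar at (658,257) are also out, because the block must lie in the nest. I'll confirm with enlarged crops.

```bash
cat > crop.py <<'E'
import cv2,numpy as np
def crop(fr,x0,y0,w,h,s):
    im=cv2.resize(np.ascontiguousarray(fr[y0:y0+h,x0:x0+w,::-1]),None,fx=s,fy=s,interpolation=cv2.INTER_CUBIC)
    for k in range(0,w,10):
        cv2.line(im,(k*s,0),(k*s,6),(0,255,255),1);cv2.putText(im,str(x0+k),(k*s+2,14),0,.35,(0,255,255),1)
    for k in range(0,h,10):
        cv2.line(im,(0,k*s),(6,k*s),(0,255,255),1);cv2.putText(im,str(y0+k),(8,k*s+4),0,.35,(0,255,255),1)
    return im
E
python3 - <<'E'
import pickle,cv2,numpy as np
from crop import crop
d=pickle.load(open("v0.pkl","rb"));S=d["scene"]["frame"];T=d["top"]["frame"]
cv2.imwrite("pics/A.png",crop(S,210,238,92,74,8))
cv2.imwrite("pics/B.png",crop(T,185,215,100,58,8))
cv2.imwrite("pics/C.png",np.hstack([crop(S,302,180,60,62,6),crop(T,340,190,60,62,6)]))
E
```

```text
(no output)
```

View pics/A.png

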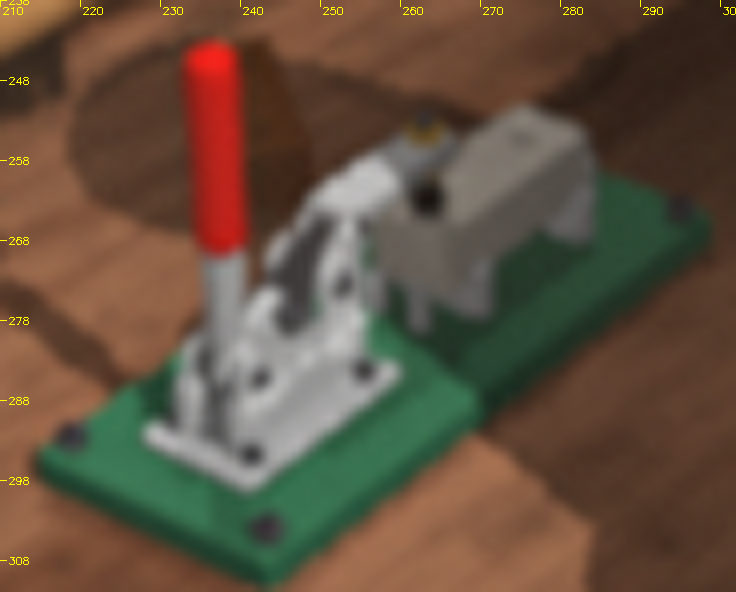

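View pics/B.png

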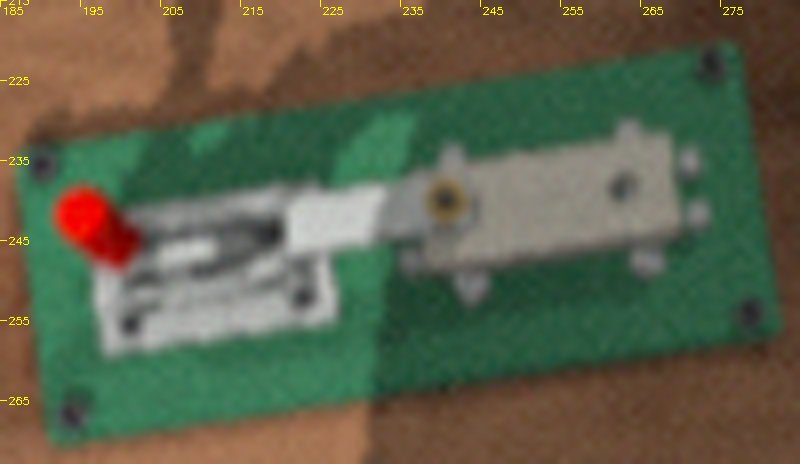

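View pics/C.png

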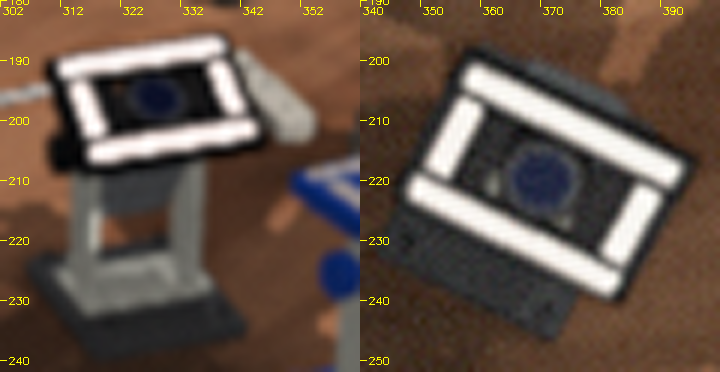

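The black stand with white light strips is the right one, with its lens at scene (328,196) and top (370,220). The grey block is in the nest under the foot: hole at top (263,238), handle top at top (195,241) and scene (236,244). Next I'll fit the poses to these points.

```bash
cat > geo.py <<'E'
import numpy as np,pickle
from scipy.optimize import least_squares
from scipy.spatial.transform import Rotation as Ro
d=pickle.load(open("v0.pkl","rb"))
def proj(n,P):
    c=d[n];T=np.linalg.inv(c["extrinsics"]);q=np.atleast_2d(P)@T[:3,:3].T+T[:3,3]
    return np.c_[c["fx"]*q[:,0]/q[:,2]+c["cx"],c["fy"]*q[:,1]/q[:,2]+c["cy"]]
def tri(us,ut):
    f=lambda P:np.r_[proj("scene",P)[0]-us,proj("top",P)[0]-ut]
    s=least_squares(f,[.5,0,.05]);return s.x,s.fun
def nat(p,x0,y0,s):return (np.array(p,float)+.5)/s-.5+[x0,y0]
A=lambda *p:nat(p,210,238,8); B=lambda *p:nat(p,185,215,8)
CS=lambda *p:nat(p,302,180,6); CT=lambda *p:nat((p[0]-360,p[1]),340,190,6)
E
python3 - <<'E'
from geo import *
np.set_printoptions(precision=4,suppress=True)
# fixture frame points: plate top corners z15, block top z50
pl=[(sx*.05,y,.015) for y in(-.175,.07) for sx in(1,-1)]
# world: fixture -y ~ +y world(left in top); x_f ~ -x_world (down in top)
obs=[("top",pl[1],B(18,145)),("top",pl[3],B(738,40)),("top",pl[2],B(778,327)),("top",pl[0],B(54,435)),
("scene",pl[1],None),("scene",pl[0],A(272,565)),("scene",pl[2],A(708,225)),("scene",pl[1],A(38,457)),
("top",(-.016,.042,.05),B(670,132)),("top",(.016,.042,.05),B(682,235)),("top",(.016,-.042,.05),B(427,270)),
("scene",(-.016,.042,.05),A(525,103)),("scene",(.016,.042,.05),A(585,130)),("scene",(.016,-.042,.05),A(435,228)),
("top",(0,-.03,.085),B(445,200)),("scene",(0,-.03,.085),A(425,125)),
("top",(0,-.133,.16),B(82,213)),("scene",(0,-.133,.16),A(213,55))]
obs=[o for o in obs if o[2] is not None]
def f(p):
    R=Ro.from_euler("z",p[3]).as_matrix()
    return np.concatenate([(proj(n,R@np.array(P)+p[:3])-u)[0] for n,P,u in obs])
s=least_squares(f,[.5,0,0,np.pi],loss="soft_l1");print("fixture xyz yaw",s.x);
for o,e in zip(obs,f(s.x).reshape(-1,2)):print(o[0],o[1],e)
for n,a,b in[("handle top",A(213,55),B(82,213)),("spindle",A(425,125),B(445,200)),("block far-in corner",A(525,103),B(670,132)),("block +x+y",A(585,130),B(682,235)),("block +x-y",A(435,228),B(427,270))]:
    print(n,*tri(a,b))
fs=[CS(50,62),CS(225,35),CS(262,135),CS(85,170),CS(157,97)];ft=[CT(402,198),CT(468,45),CT(692,160),CT(615,300),CT(540,180)]
# order matching: scene TL.. ; triangulate with best cyclic shift
best=min(range(4),key=lambda k:sum(np.abs(tri(fs[i],ft[(i+k)%4])[1]).sum() for i in range(4)))
P=np.array([tri(fs[i],ft[(i+best)%4])[0] for i in range(4)]+[tri(fs[4],ft[4])[0]])
print(best,P)
print([np.linalg.norm(P[i]-P[(i+1)%4]) for i in range(4)],P[:4].mean(0))
E
```

```text
fixture xyz yaw [ 0.5589 -0.0742  0.0003  3.1914]
top (-0.05, -0.175, 0.015) [-0.5904  0.6471]
top (-0.05, 0.07, 0.015) [ 0.479  -0.2083]
top (0.05, 0.07, 0.015) [1.2639 0.7596]
top (0.05, -0.175, 0.015) [-0.6368  1.6197]
scene (0.05, -0.175, 0.015) [-0.6592 -0.0582]
scene (0.05, 0.07, 0.015) [ 0.4743 -1.5491]
scene (-0.05, -0.175, 0.015) [-0.8427 -0.4308]
top (-0.016, 0.042, 0.05) [0.1308 0.0725]
top (0.016, 0.042, 0.05) [ 0.4788 -0.7019]
top (0.016, -0.042, 0.05) [ 0.0684 -0.0836]
scene (-0.016, 0.042, 0.05) [-1.2444  0.5342]
scene (0.016, 0.042, 0.05) [0.3131 0.4812]
scene (0.016, -0.042, 0.05) [0.7576 1.6233]
top (0, -0.03, 0.085) [ 0.4602 -0.2139]
scene (0, -0.03, 0.085) [-0.3291 -0.3505]
top (0, -0.133, 0.16) [ 0.0534 -0.052 ]
scene (0, -0.133, 0.16) [-0.6754  0.0542]
handle top [0.5515 0.0582 0.1608] [-0.3327 -0.0661  0.2222  0.2371]
spindle [ 0.5565 -0.0434  0.0851] [-0.2727 -0.044   0.1709  0.1926]
block far-in corner [ 0.5754 -0.116   0.0527] [-0.6975 -0.1016  0.4175  0.4814]
block +x+y [ 0.5435 -0.1152  0.0532] [ 0.3128  0.0418 -0.1867 -0.2192]
block +x-y [ 0.541  -0.0325  0.0555] [ 0.5247  0.0817 -0.3347 -0.3802]
1 [[ 0.6178 -0.34    0.1528]
 [ 0.5614 -0.4219  0.1547]
 [ 0.5143 -0.3899  0.1206]
 [ 0.5674 -0.3094  0.1155]
 [ 0.5633 -0.3633  0.1388]]
[np.float64(0.09941103232779844), np.float64(0.06638276772448293), np.float64(0.09656088154433927), np.float64(0.06979001847502513)] [ 0.5652 -0.3653  0.1359]
```

Run:
```python
from geo import *
np.set_printoptions(precision=4,suppress=True)
fs=[CS(50,62),CS(225,35),CS(262,135),CS(85,170),CS(157,97)];ft=[CT(402,198),CT(468,45),CT(692,160),CT(615,300),CT(540,180)]
ft=ft[1:4]+ft[:1]+ft[4:]
loc=np.array([(.035,.052,0),(.035,-.052,0),(-.035,-.052,0),(-.035,.052,0),(0,0,0)])
def lens(p):
    R=Ro.from_euler("z",p[2])*Ro.from_euler("y",-p[3]); return R.as_matrix(),np.array([p[0],p[1],.1])
bs=[((-.055,.045,.012),"scene",CS(95,345)),((-.055,-.045,.012),"scene",CS(242,318)),((-.055,-.045,.012),"top",CT(560,335))]
def f(p,base=True):
    R,o=lens(p);W=(loc*[p[4],p[4],1]+[0,0,.042])@R.T+o
    e=[(proj("scene",W)-fs).ravel(),(proj("top",W)-ft).ravel()]
    if base:
        Z=Ro.from_euler("z",p[2]).as_matrix()
        e+=[(proj(n,Z@np.array(P)+[p[0],p[1],0])-u)[0] for P,n,u in bs]
    return np.concatenate(e)
for b in(True,False):
    s=least_squares(f,[.57,-.37,-.56,.5,1],args=(b,),loss="soft_l1");p=s.x;R,o=lens(p)
    print(p,"lens",o+R[:,2]*.042,"focus",o+R[:,2]*.162,"\n",R);print(f(p).reshape(-1,2).T)
```

```text
[ 0.5851 -0.3779 -0.5652  0.5861  0.9523] lens [ 0.5654 -0.3655  0.135 ] focus [ 0.5094 -0.3299  0.235 ] 
 [[ 0.7036  0.5356 -0.4671]
 [-0.4462  0.8445  0.2962]
 [ 0.5531  0.      0.8331]]
[[-0.7381 -1.199  -0.2891  0.0007 -0.705   0.0828  0.3927  0.7879 -0.4742
   0.7718 -0.4065  0.9052  0.2122]
 [ 0.0315  0.2113  0.7906 -0.2883  0.6521  1.6077  0.3002 -0.1077 -0.763
  -0.3601  0.5785  0.3638  0.7013]]
[ 0.583  -0.3767 -0.5701  0.5408  0.95  ] lens [ 0.5648 -0.365   0.136 ] focus [ 0.5128 -0.3317  0.2389] 
 [[ 0.7217  0.5397 -0.4334]
 [-0.4627  0.8419  0.2778]
 [ 0.5148  0.      0.8573]]
[[-0.7037 -1.1767 -0.1041  0.1483 -0.6137  0.1736  0.3006  0.5553 -0.6087
   0.6853 -0.2076  1.1931 -0.2727]
 [ 0.0877  0.3324  0.3522 -0.8016  0.455   1.6012  0.4225  0.3274 -0.4976
  -0.1682  0.9052  0.7405  1.541 ]]
```

```bash
cat > camfit.py <<'E'
from geo import *
import cv2
np.set_printoptions(precision=4,suppress=True)
def quad(fr,x0,y0,w,h,s=10):
    g=cv2.resize(fr[y0:y0+h,x0:x0+w].min(2),None,fx=s,fy=s,interpolation=cv2.INTER_CUBIC)
    m=(g>135).astype(np.uint8);c=cv2.findContours(m,cv2.RETR_EXTERNAL,cv2.CHAIN_APPROX_NONE)[0]
    pts=np.vstack([k for k in c if cv2.contourArea(k)>600]);H=cv2.convexHull(pts)
    eps=1
    while len(q:=cv2.approxPolyDP(H,eps,True))>4:eps+=1
    q=q[:,0].astype(float)
    P=pts[:,0].astype(float);L=[]
    for i in range(4):  # refit each side to contour points near it
        a,b=q[i],q[(i+1)%4];t=(b-a)/np.linalg.norm(b-a);n=np.array([-t[1],t[0]])
        u=(P-a)@t;v=(P-a)@n;k=(abs(v)<.8*s)&(u>.12*np.linalg.norm(b-a))&(u<.88*np.linalg.norm(b-a))
        l=cv2.fitLine(P[k].astype(np.float32),cv2.DIST_HUBER,0,.01,.01).ravel();L.append(np.cross([l[2],l[3],1],[l[2]+l[0],l[3]+l[1],1]))
    X=[np.cross(L[i-1],L[i]) for i in range(4)]
    return np.array([nat(x[:2]/x[2],x0,y0,s) for x in X])
if __name__=="__main__":
    qs=quad(d["scene"]["frame"],305,183,45,28);qt=quad(d["top"]["frame"],343,194,56,50)
    qs0=[nat(p,302,180,6) for p in[(57,68),(222,44),(255,133),(90,160)]]
    qt0=[CT(*p) for p in[(468,62),(683,172),(610,295),(408,190)]]
    order=lambda q,r:np.array([q[np.argmin(np.linalg.norm(q-a,axis=1))] for a in r])
    qs,qt=order(qs,qs0),order(qt,qt0);print(qs,qt)
    loc=np.array([(1,1,0),(1,-1,0),(-1,-1,0),(-1,1,0)])
    def W(p):
        R=(Ro.from_euler("z",p[2])*Ro.from_euler("y",-p[3])).as_matrix()
        return R,(loc*[p[4],p[5],0]+[0,0,.042])@R.T+[p[0],p[1],.1]
    def f(p):
        w=W(p)[1];return np.r_[(proj("scene",w)+p[6:8]-qs).ravel()/.2,(proj("top",w)+p[8:10]-qt).ravel()/.2,p[6:10]]
    s=least_squares(f,[.58,-.377,-.57,.56,.033,.048,0,0,0,0]);p=s.x;J=np.linalg.inv(s.jac.T@s.jac)
    R=W(p)[0];print("p",p,"\nsd",np.sqrt(np.diag(J)),"\nres",f(p)*.2);print("lens",[p[0],p[1],.1]+R[:,2]*.042,"focus",[p[0],p[1],.1]+R[:,2]*.162)
E
python3 camfit.py
```

```text
[[316.35   191.3422]
 [336.3644 184.741 ]
 [349.2258 201.6118]
 [316.35   206.8615]] [[358.8847 200.0378]
 [393.0726 216.7057]
 [380.8572 238.861 ]
 [347.3488 222.6312]]
p [ 0.5795 -0.3765 -0.5676  0.5329  0.0319  0.0453  1.6297 -0.3835 -0.5216
 -1.0799] 
sd [0.0022 0.0023 0.0042 0.0135 0.0002 0.0002 0.6114 0.3169 0.8804 0.8545] 
res [-3.3477 -1.3026  2.9553  1.3538 -2.8694  0.4461  3.1966 -0.482  -0.2028
  0.0833  0.0078 -0.1528  0.2084  0.0892  0.0075  0.0235  0.3259 -0.0767
 -0.1043 -0.216 ]
lens [ 0.5615 -0.365   0.1362] focus [ 0.5101 -0.3322  0.2395]
```

```bash
sed -i 's/s=10):/s=10,th=135):/; s/g>135/g>th/; s/305,183,45,28)/308,184,39,27,th=175)/; s/>600\]/>300]/' camfit.py; python3 camfit.py
```

```text
[[311.7282 189.4932]
 [337.516  185.8684]
 [343.8728 202.2742]
 [317.4651 206.1992]] [[358.8847 200.0378]
 [393.0726 216.7057]
 [380.8572 238.861 ]
 [347.3488 222.6312]]
p [ 0.5838 -0.3782 -0.5767  0.5661  0.0321  0.0449  0.4354 -0.4119 -0.6738
  0.2399] 
sd [0.0022 0.0023 0.0043 0.0135 0.0002 0.0002 0.611  0.3166 0.8804 0.8551] 
res [-0.411   0.0671 -0.0433 -0.1118  0.3277 -0.0918  0.1091  0.153   0.108
  0.1218 -0.1346  0.0216 -0.1245  0.0089  0.1781 -0.1618  0.0871 -0.0824
 -0.1348  0.048 ]
lens [ 0.5649 -0.3659  0.1354] focus [ 0.5109 -0.3308  0.2367]
```

Focus point is about (0.511,-0.331,0.237) with tilt 0.565. Nest is at (0.559,-0.074), yaw 3.19. Next is a small planner that turns a fixture-frame target into a constant tool-axis row.

```bash
cat > plan.py <<'E'
import numpy as np
from scipy.spatial.transform import Rotation as Ro
np.set_printoptions(precision=4,suppress=True)
FP=np.array([.5589,-.0742,0]);FY=3.1914
FR=Ro.from_euler("z",FY)
def fx(x,y,z):return FP+FR.apply([x,y,z])
def fxi(P):return FR.inv().apply(np.array(P)-FP)
RD=Ro.from_euler("xyz",[np.pi,0,FY-np.pi/2])   # tool down, tool x = fixture -y, tool y = -... fixture x
def rows(p1,R1,n,p0=None,R0=None):
    if p0 is None:
        from rig import r
        o=r.observe();p0=o["tcp_pos"];R0=Ro.from_euler("xyz",o["tool_rot"])
    w=(R0.inv()*R1).as_rotvec()/n;S=sum(Ro.from_rotvec(w*k).as_matrix() for k in range(n))
    dd=np.linalg.solve(S,R0.inv().apply(np.array(p1)-p0))
    print(n,"x",np.r_[dd,w].round(5),"step",np.linalg.norm(dd).round(4),np.linalg.norm(w).round(4))
E
python3 - <<'E'
from plan import *
p=fx(0,-.100,.235);print(p,RD.as_matrix());rows(p,RD,18)
E
```

```text
[0.5539 0.0257 0.235 ] [[-0.0498  0.9988  0.    ]
 [ 0.9988  0.0498  0.    ]
 [ 0.      0.     -1.    ]]
18 x [ 0.041  -0.0001 -0.0002 -0.0001 -0.0001 -0.0762] step 0.041 0.0762
```

```bash
R="0.041 0 0 0 0 -0.0762"; python3 -m creep '0.041 0 0 0 0 -0.0762;0.041 0 0 0 0 -0.0762;0.041 0 0 0 0 -0.0762;0.041 0 0 0 0 -0.0762;0.041 0 0 0 0 -0.0762;0.041 0 0 0 0 -0.0762;0.041 0 0 0 0 -0.0762;0.041 0 0 0 0 -0.0762;0.041 0 0 0 0 -0.0762' 0.0 && python3 -m creep '0.041 0 0 0 0 -0.0762;0.041 0 0 0 0 -0.0762;0.041 0 0 0 0 -0.0762;0.041 0 0 0 0 -0.0762;0.041 0 0 0 0 -0.0762;0.041 0 0 0 0 -0.0762;0.041 0 0 0 0 -0.0762;0.041 0 0 0 0 -0.0762;0.041 0 0 0 0 -0.0762;0 0 0 0 0 0;0 0 0 0 0 0'
python3 - <<'E'
from plan import *
from rig import r
o=r.observe();print(fxi(o["tcp_pos"]),o["width"]);rows(fx(0,-.1,.128),RD,4)
E
```

```text
time: 0.85
tcp_pos: [0.4387, -0.3165, 0.2307]
tool_rot: [-3.141, 0.0, 0.939]
contact_force: [-0.4, -1.0, 0.8]
width: -0.004
finger_force: 0.0
time: 1.77
tcp_pos: [0.5546, 0.0262, 0.2307]
tool_rot: [-3.141, 0.0, 1.625]
contact_force: [0.4, -0.5, -0.7]
width: -0.003
finger_force: 0.0
[-0.0007 -0.1005  0.2307] -0.00301395808231137
4 x [-0.0001 -0.0002  0.0257 -0.0003  0.      0.0011] step 0.0257 0.0012
```

```bash
python3 -m creep '0 0 0.024 0 0 0;0 0 0.025 0 0 0;0 0 0.025 0 0 0;0 0 0.024 0 0 0;0.007 0 0 0 0 0;0.007 0 0 0 0 0;0.01 0 0.001 0 0 0;0.01 0 0.001 0 0 0;0.012 0 0.002 0 0 0;0.012 0 0.003 0 0 0' && python3 -m creep '0.009 0 0.005 0 0 0;0.009 0 0.006 0 0 0;0.009 0 0.008 0 0 0;0.008 0 0.008 0 0 0;0.007 0 0.011 0 0 0;0.006 0 0.012 0 0 0' && python3 -m creep '0.002 0 0.006 0 0 0;0.002 0 0.007 0 0 0;0 0 0.002 0 0 0;0 0 0 0 0 0'
python3 - <<'E'
from plan import *
from rig import r
import cv2,pickle
from crop import crop
print(fxi(r.observe()["tcp_pos"]))
a=r.capture("scene")["frame"];b=r.capture("top")["frame"]
ca=crop(a,190,215,125,110,4);cb=crop(b,160,190,75,110,4)
cv2.imwrite("pics/D.png",np.hstack([ca,cb]))
E
```

```text
time: 2.6
tcp_pos: [0.5526, 0.0833, 0.1276]
tool_rot: [3.139, 0.0, 1.621]
contact_force: [0.9, -2.8, -1.6]
width: -0.002
finger_force: 1.1
time: 3.1
tcp_pos: [0.5495, 0.1311, 0.0753]
tool_rot: [3.141, -0.0, 1.622]
contact_force: [1.1, 0.5, 2.7]
width: -0.002
finger_force: 1.1
time: 3.43
tcp_pos: [0.5487, 0.1337, 0.0601]
tool_rot: [-3.139, 0.001, 1.621]
contact_force: [-0.5, 0.1, 0.9]
width: 0.001
finger_force: 0.0
[-0.0002 -0.2082  0.0601]
```

View pics/D.png

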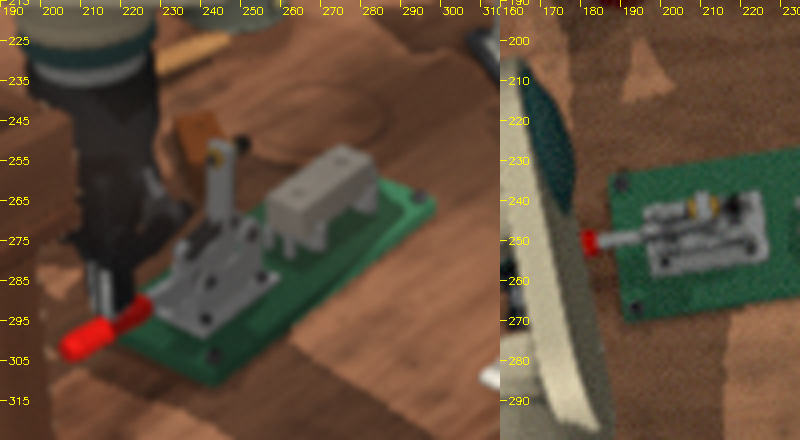

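The view shows the clamp fully open: red handle nearly flat (scene 205–228, 290–302), arm upright (scene 245,258), block free at scene (275,265). I'll rise, re-measure the uncovered block, then grasp it.

```bash
python3 -m creep '0 0 -0.03 0 0 0;0 0 -0.03 0 0 0;0 0 -0.03 0 0 0;0 0 -0.03 0 0 0;0 0 -0.03 0 0 0;0 0 0 0 0 0' 1.0
python3 - <<'E'
from plan import *
from rig import r
import cv2,pickle
from crop import crop
s=r.capture("scene");t=r.capture("top");pickle.dump({"scene":s,"top":t},open("v1.pkl","wb"))
cv2.imwrite("pics/E.png",np.hstack([crop(s["frame"],250,240,50,44,8),crop(t["frame"],230,222,48,44,8)]))
E
```

```text
time: 4.03
tcp_pos: [0.5517, 0.1341, 0.2195]
tool_rot: [3.129, -0.001, 1.621]
contact_force: [1.2, -0.4, 2.1]
width: 0.85
finger_force: 0.0
```

View pics/E.png

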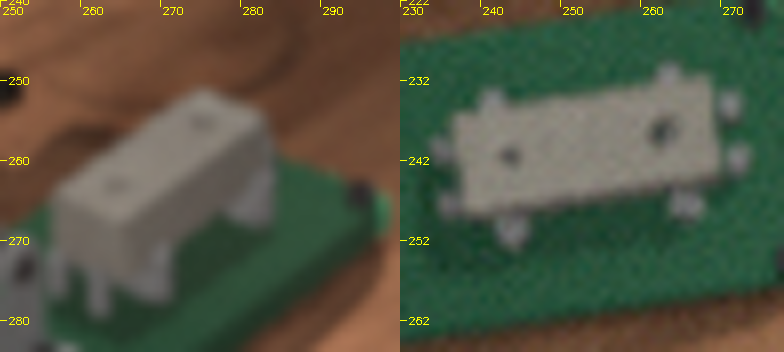

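The block is uncovered. Its top-face corners are at top (237,236), (269,231), (270,244), (238,249) and at scene (275,251), (283,254), (265,268), (256,262).

Run:
```python
from geo import *
from plan import *
S=lambda *p:nat(p,250,240,8);T=lambda *p:nat(p,230,222,8)
pr=[(S(203,90),T(310,77)),(S(270,118),T(318,182)),(S(122,225),T(66,215)),(S(52,183),T(55,112)),(S(203,122),T(263,130)),(S(117,185),T(110,155))]
X=[]
for a,b in pr:
    p,e=tri(a,b);X.append(p);print(p,fxi(p),e)
X=np.array(X);m=X[:4].mean(0);print("mid",m,fxi(m));v=X[0]+X[1]-X[2]-X[3];print("long axis yaw",np.arctan2(v[1],v[0]),np.arctan2(np.cos(FY),-np.sin(FY)),np.linalg.norm(v)/2)
rows(fx(0,0,.21),RD,6)
```

```text
[ 0.5756 -0.1158  0.0514] [-0.0146  0.0424  0.0514] [-0.5456 -0.0795  0.3268  0.3768]
[ 0.542  -0.1143  0.0527] [0.0189 0.0392 0.0527] [-0.0771 -0.0103  0.0461  0.0541]
[ 0.5402 -0.0326  0.0508] [ 0.0166 -0.0424  0.0508] [-0.0458 -0.0071  0.0292  0.0333]
[ 0.5727 -0.0328  0.055 ] [-0.0158 -0.0407  0.055 ] [-0.3277 -0.055   0.2096  0.2338]
[ 0.5604 -0.0986  0.0519] [-0.0003  0.0245  0.0519] [-0.2833 -0.041   0.1717  0.1983]
[ 0.5574 -0.0489  0.052 ] [ 0.0002 -0.0253  0.052 ] [-0.3079 -0.0484  0.1942  0.2202]
mid [ 0.5576 -0.0739  0.0525] [ 0.0013 -0.0004  0.0525]
long axis yaw -1.5418655867819981 -1.52098898038469 0.08238836017966646
6 x [-0.0347 -0.0003  0.0005  0.0006 -0.      0.0001] step 0.0347 0.0007
```

```bash
python3 -m creep '-0.0345 0 0 0 0 0;-0.0345 0 0 0 0 0;-0.0345 0 0 0 0 0;-0.0345 0 0 0 0 0;-0.0345 0 0 0 0 0;-0.0345 0 0 0 0 0;0 0 0 0 0 0;0 0 0 0 0 0' 1.0
python3 - <<'E'
from plan import *
from rig import r
print(fxi(r.observe()["tcp_pos"]));rows(fx(0.0005,0,.021),RD,9)
E
```

```text
time: 4.8
tcp_pos: [0.5591, -0.0743, 0.2096]
tool_rot: [-3.139, -0.001, 1.618]
contact_force: [-0.5, 0.1, -0.4]
width: 0.999
finger_force: 0.0
[-0.0002  0.0001  0.2096]
9 x [ 0.     -0.0001  0.021  -0.0003 -0.0001 -0.0003] step 0.021 0.0004
```

```bash
python3 -m creep '0 0 0.021 0 0 0;0 0 0.021 0 0 0;0 0 0.021 0 0 0;0 0 0.021 0 0 0;0 0 0.021 0 0 0;0 0 0.021 0 0 0;0 0 0.021 0 0 0;0 0 0.021 0 0 0;0 0 0.01 0 0 0;0 0 0.01 0 0 0;0 0 0 0 0 0;0 0 0 0 0 0' && python3 -m creep '0 0 0 0 0 0;0 0 0 0 0 0;0 0 0 0 0 0;0 0 0 0 0 0;0 0 0 0 0 0;0 0 0 0 0 0;0 0 0 0 0 0;0 0 0 0 0 0' 0.0
```

```text
time: 5.8
tcp_pos: [0.5599, -0.0723, 0.0236]
tool_rot: [3.142, -0.0, 1.622]
contact_force: [-0.0, -0.2, 0.6]
width: 0.996
finger_force: 0.0
time: 6.47
tcp_pos: [0.5602, -0.0728, 0.0241]
tool_rot: [3.14, 0.0, 1.621]
contact_force: [-0.5, -0.8, 4.9]
width: 0.364
finger_force: 61.7
```

```bash
python3 -m creep '0 0 -0.004 0 0 0;0 0 -0.008 0 0 0;0 0 -0.012 0 0 0;0 0 -0.016 0 0 0;0 0 -0.02 0 0 0;0 0 -0.025 0 0 0;0 0 -0.03 0 0 0;0 0 -0.03 0 0 0;0 0 -0.03 0 0 0;0 0 -0.03 0 0 0;0 0 -0.03 0 0 0;0 0 0 0 0 0' && python3 -m creep '0 0 0 0 0 0;0 0 0 0 0 0'
python3 - <<'E'
from plan import *
from rig import r
for i in range(4): o=r.observe();r.capture("top");print(o["tcp_pos"],o["tool_rot"])
# target: tool z=-focus z, tool x=+focus y
yaw,tilt=-.5745,.565
L=(Ro.from_euler("z",yaw)*Ro.from_euler("y",-tilt)).as_matrix()
RT=Ro.from_matrix(np.c_[L[:,1],L[:,0],-L[:,2]])
F=np.array([.5838,-.3782,.1])+L[:,2]*.162;print(F,RT.as_euler("xyz"),np.linalg.det(RT.as_matrix()))
rows(F+L[:,2]*.05,RT,16)
E
```

```text
time: 7.47
tcp_pos: [0.5613, -0.073, 0.2667]
tool_rot: [3.13, 0.003, 1.621]
contact_force: [0.7, 0.1, -1.3]
width: 0.359
finger_force: 60.9
time: 7.63
tcp_pos: [0.5592, -0.0726, 0.2569]
tool_rot: [-3.139, -0.0, 1.621]
contact_force: [-0.5, 0.6, -5.0]
width: 0.362
finger_force: 60.8
[ 0.5592 -0.0726  0.2569] [-3.1395 -0.0004  1.6214]
[ 0.559  -0.0726  0.2561] [-3.1379 -0.0008  1.6214]
[ 0.559  -0.0725  0.2559] [-3.1375 -0.001   1.6214]
[ 0.5591 -0.0726  0.256 ] [-3.1378 -0.0009  1.6214]
[ 0.511  -0.3311  0.2368] [ 2.5766 -0.      0.9963] 1.0000000000000007
16 x [-0.0162 -0.0004 -0.0011 -0.0344 -0.011   0.038 ] step 0.0162 0.0524
```

```bash
cat >> plan.py <<'E'
L=(Ro.from_euler("z",-.5745)*Ro.from_euler("y",-.565)).as_matrix()
RT=Ro.from_matrix(np.c_[L[:,1],L[:,0],-L[:,2]])
F=np.array([.5838,-.3782,.1])+L[:,2]*.162
OFF=np.array([-.0015,0,-.001])  # underside middle in tool frame
E
python3 -c "
from plan import *
rows(F-RT.apply(OFF),RT,20)"
```

```text
20 x [-0.0132  0.0005  0.0016 -0.0275 -0.0088  0.0304] step 0.0133 0.0419
```

```bash
python3 -m creep '-0.0132 0.0005 0.0016 -0.0275 -0.0088 0.0304;-0.0132 0.0005 0.0016 -0.0275 -0.0088 0.0304;-0.0132 0.0005 0.0016 -0.0275 -0.0088 0.0304;-0.0132 0.0005 0.0016 -0.0275 -0.0088 0.0304;-0.0132 0.0005 0.0016 -0.0275 -0.0088 0.0304;-0.0132 0.0005 0.0016 -0.0275 -0.0088 0.0304;-0.0132 0.0005 0.0016 -0.0275 -0.0088 0.0304;-0.0132 0.0005 0.0016 -0.0275 -0.0088 0.0304;-0.0132 0.0005 0.0016 -0.0275 -0.0088 0.0304;-0.0132 0.0005 0.0016 -0.0275 -0.0088 0.0304' && python3 -m creep '-0.0132 0.0005 0.0016 -0.0275 -0.0088 0.0304;-0.0132 0.0005 0.0016 -0.0275 -0.0088 0.0304;-0.0132 0.0005 0.0016 -0.0275 -0.0088 0.0304;-0.0132 0.0005 0.0016 -0.0275 -0.0088 0.0304;-0.0132 0.0005 0.0016 -0.0275 -0.0088 0.0304;-0.0132 0.0005 0.0016 -0.0275 -0.0088 0.0304;-0.0132 0.0005 0.0016 -0.0275 -0.0088 0.0304;-0.0132 0.0005 0.0016 -0.0275 -0.0088 0.0304;-0.0132 0.0005 0.0016 -0.0275 -0.0088 0.0304;-0.0132 0.0005 0.0016 -0.0275 -0.0088 0.0304;0 0 0 0 0 0;0 0 0 0 0 0' && python3 -m creep '0 0 0 0 0 0;0 0 0 0 0 0;0 0 0 0 0 0'
python3 - <<'E'
from plan import *
from rig import r
import cv2,pickle
from crop import crop
rows(F-RT.apply(OFF),RT,1)
s=r.capture("scene");t=r.capture("top");pickle.dump({"scene":s,"top":t},open("v2.pkl","wb"))
cv2.imwrite("pics/F.png",np.hstack([crop(s["frame"],280,130,100,110,4),crop(t["frame"],310,170,100,110,4)]))
E
```

```text
time: 8.67
tcp_pos: [0.5544, -0.2052, 0.2454]
tool_rot: [2.858, 0.044, 1.307]
contact_force: [0.6, -0.4, -3.6]
width: 0.362
finger_force: 60.7
time: 9.67
tcp_pos: [0.5125, -0.3301, 0.2368]
tool_rot: [2.576, -0.002, 0.996]
contact_force: [0.4, -0.9, -3.5]
width: 0.363
finger_force: 60.7
time: 9.92
tcp_pos: [0.5136, -0.3298, 0.2383]
tool_rot: [2.574, -0.002, 0.998]
contact_force: [-0.6, 0.8, -4.0]
width: 0.361
finger_force: 60.7
1 x [-0.001  -0.0021  0.0014  0.003  -0.0021  0.0005] step 0.0027 0.0037
```

View pics/F.png

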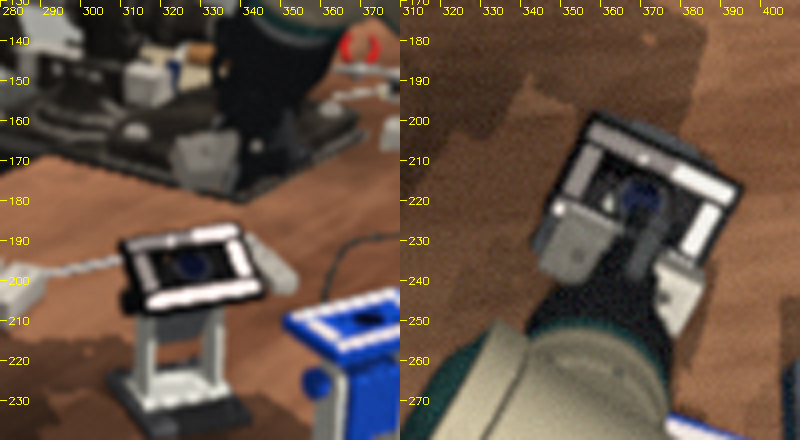

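The block sits above the lens at top (344–385, 220–255), parallel to the light frame. I'll compare that with the predicted block corners in this crop.

Run:
```python
from plan import *
import geo
from rig import r
o=r.observe();p=o["tcp_pos"];R=Ro.from_euler("xyz",o["tool_rot"]);print(p,o["tool_rot"])
for z in(0,-.025):
  for x,y in((.042,.016),(.042,-.016),(-.042,-.016),(-.042,.016)):
    P=p+R.apply(OFF+[x,y,z]);t=geo.proj("top",P)[0];s=geo.proj("scene",P)[0]
    print(z,x,y,"top crop",(t-[310,170])*4+[402,2],"scene crop",(s-[280,130])*4+2)
u=p+R.apply(OFF);d=u-F;print("dev in lens axes",L.T@d,"angle",np.degrees((RT.inv()*R).magnitude()))
```

```text
[ 0.5135 -0.3299  0.2383] [ 2.5734 -0.0015  0.9976]
0 0.042 0.016 top crop [569.8617 205.0502] scene crop [168.1965 161.0773]
0 0.042 -0.016 top crop [545.0395 253.3552] scene crop [182.0939 195.9176]
0 -0.042 -0.016 top crop [682.4413 321.0391] scene crop [287.716  181.1881]
0 -0.042 0.016 top crop [708.9347 273.1277] scene crop [272.8343 147.1035]
-0.025 0.042 0.016 top crop [564.4124 219.5469] scene crop [176.1112 139.8795]
-0.025 0.042 -0.016 top crop [539.1352 268.6949] scene crop [190.3212 175.0087]
-0.025 -0.042 -0.016 top crop [679.3628 337.9016] scene crop [297.4233 160.4142]
-0.025 -0.042 0.016 top crop [706.3812 289.1663] scene crop [282.2021 126.0554]
dev in lens axes [0.0021 0.0008 0.0014] angle 0.21567904078695388
```

```bash
python3 -m creep '-0.001 -0.002 0.0014 0.003 -0.002 0;0 0 0 0 0 0;0 0 0 0 0 0;0 0 0 0 0 0;0 0 0 0 0 0;0 0 0 0 0 0;0 0 0 0 0 0;0 0 0 0 0 0'
python3 - <<'E'
from plan import *
from rig import r
import cv2
from crop import crop
o=r.observe();p=o["tcp_pos"];R=Ro.from_euler("xyz",o["tool_rot"])
print("dev",L.T@(p+R.apply(OFF)-F),np.degrees((RT.inv()*R).magnitude()),o["dq"],o["finger_force"])
s=r.capture("scene");cv2.imwrite("pics/G.png",cv2.resize(s["frame"][100:330,180:400,::-1],None,fx=2.6,fy=2.6,interpolation=cv2.INTER_CUBIC))
E
```

```text
time: 10.68
tcp_pos: [0.5119, -0.3307, 0.236]
tool_rot: [2.576, 0.0, 0.996]
contact_force: [-0.4, -0.4, -3.5]
width: 0.361
finger_force: 60.7
dev [ 0.     -0.0007  0.    ] 0.048429790907750854 [ 0.0017  0.0009  0.0015  0.0003 -0.0007  0.0002] 60.71337640285492
```

View pics/G.png

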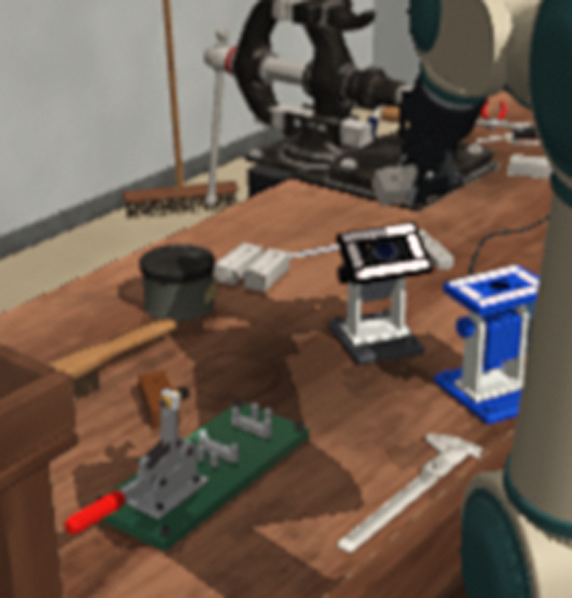

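The clamp is open with its handle down (picture 95,512), the nest is empty, the block is held above the lens (395,183), and nothing else has moved. Handing in.

```bash
python3 -c "
from rig import r
print(r.job_done())"
```

```text
the job is handed in; nothing more can be done
None
```

I handed the job in at about 10.7 s: the clamp is fully open, and the gripper holds the block still at the camera's focus point, underside square to the lens and within about 1 mm of the target, which I measured from the pictures to about 3 mm and 1°; nothing else in the last picture looked moved.

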